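# Extend the linisher's outboard roller by one hole

## Robot

A 6-joint arm with a two-finger parallel gripper is mounted at the origin on the work surface. World frame = base frame: x ahead of the robot, y to its left, z up, the work surface at z = 0. Lengths are in m, angles in rad, forces in N, time in s.
With the tool pointing down it reaches from about 0.3 to 0.825 m from the base axis. Payload 5.4 kg.
Tool frame: the origin (TCP) lies at the very end of the fingers, on their centre line; the grasp point (between the pads) lies 19 mm behind it; z points along the fingers, y is the line along which they close (so a half turn about z gives the same grasp; the last joint's range is limited). The gripper opens to 92 mm and grips with 3 to 60 N. Pads are 20 mm wide; open, the fingers measure 128 mm over their backs; the gripper's body (75 mm by 189 mm) begins 69 mm behind the grasp point.
Start: joints at [-1.48, 0.158, 1.597, -0, 1.386, -0.21], TCP at [0.17, -0.549, 0.215] pointing down, gripper open.
Joint ranges: [-2.91, 2.91], [-0.94, 2.29], [0.18, 2.7], [-1.29, 4.43], [0.17, 2.64], [-3, 3]. Speed limits (rad/s): [2.57, 2.57, 3.14, 3.14, 3.14, 3.14].

## Interface

Orientations are given as a rotation vector (axis times angle).
In Python, from workcell import bot gives the robot as it stands. Calls block until the motion is done:
- bot.goto(position, orientation): joint-space move of the TCP to a pose.
- bot.line_to(position, rot=None, max_speed=0.15): straight line of the TCP; rot=None keeps the orientation; max_speed is the mean speed in m/s.
- bot.set_joints(angles): joint-space move.
- bot.set_gripper(opening, newtons=None): opening from 0.0 (shut) to 1.0 (fully open); newtons is the grip in N (None keeps the last); returns when the fingers have stopped.
- bot.hold(seconds).
- bot.inverse_kinematics(position, orientation): joint angles nearest the present ones, or None.
- bot.read_camera(name): name is "scene" or "top" or "wrist"; returns a dict with "pixels" (480x640x3 uint8, blue, green, red), "fx", "fy", "cx", "cy" (pixels), "R" (3x3) and "t" (3): a world point X has camera coordinates R X + t. Camera axes: x right, y down, z forward; pixel columns grow to the right and rows downward; lengths in m; the calibration is good to about 2 mm. A picture is of the moment at which its call begins. There is no depth.
A pose or a line that the arm cannot do raises bot.MotionError and nothing moves.
- bot.job_done(): hands the job in; it is judged then, once.
Readings, each from a call of its own:
- bot.current_clock(): time.
- bot.current_joints(): joint angles.
- bot.current_joint_vel(): joint speeds.
- bot.current_effort(): joint torques, N m.
- bot.current_ee_pos(): TCP position.
- bot.current_tool_rot(): TCP orientation.
- bot.current_contact_force(): force on the tool from outside, world axes, zero at the start.
- bot.current_ft_torque(): the same for the moment, N m.
- bot.current_opening(): opening from 0.0 (shut) to 1.0 (fully open).
- bot.current_grip_force(): force on a finger pad.
Only numpy, scipy, OpenCV 4.12 (cv2) and the standard library are available. Lean on these libraries where they do the work, as an engineer would, in place of code of your own. Each camera call takes 0.05 s, during which the arm holds its last target. There are 200 camera calls.

## Task

Extend the belt grinder's outboard roller support by one hole: press the brass snap button in flush, slide the grey outer tube outward, away from the machine, and leave it locked in the very next hole with the button fully popped up through it. Feel for the click and do not force the tube against the button or lean on it hard, and leave everything else on the bench where it is.

Things in the scene. Friction and masses are not known exactly. Their poses are not given: they have to be found in the camera images.
- grinder: Blue belt grinder, fixed to the bench, 240 x 335 mm base, 195 mm high, with a steel square inner tube (29 mm) that sticks out from its end and has some end float in its socket (a pin in a slot). Origin at bench level under the inner tube, under or up to 7 mm inward of the button. +y: level, along the tube, outward (away from the machine); z up. The machine lies 115 to 485 mm to the -y side.
- sleeve: Grey square outer tube, 35 x 35 mm, 1.5 mm wall, telescoping over the inner tube along the grinder's y only, with about 4 N of drag; pushed, it first takes the inner tube along till its float is used up. Origin: centre of the hole that the button stands in at the start, on the top face, 102 mm above the bench; axes as the grinder's. It reaches from y = -85 mm (mouth) to +121 mm.
- tube_top: The grey tube's flat top face (part of the tube, 35 mm wide), same origin and axes. Three round 13 mm holes in its middle line: at y = 0 (the button stands in it at the start), -30 mm (the next hole, towards the machine) and -60 mm. Do not lean on it hard.
- snap_button (a joint): Domed brass spring button, 12 mm across, on the inner tube; value: how far it is pressed down (m), 0 popped up: it then stands 5 mm proud of the tube's top face and locks the tubes together (0.5 mm play). 3 N starts it, 5 N presses it flush (0.005); then the tube can be pushed on (10 to 20 N at first): the hole's edge rides over the dome and holds it down (0.0065) until the next hole comes.
- push_face (a point): Middle of the upright end face of the blue roller bracket's foot on top of the tube, 16 mm outward of the first hole's centre and facing it: 34 mm wide, 10 mm high, this point 5 mm above the tube's top face. A shoulder to push the tube by with a fingertip. The roller across the tube (120 mm over all) begins 34 mm farther out; its top is 45 mm above the tube's top.
- stock_bar: Loose steel flat bar, 220 x 30 x 8 mm, lying on the bench; leave alone. Origin: centre of its underside.
- wrench: Loose spanner, 170 mm long; leave alone. Origin: centre of its underside.
- screwdriver: Loose screwdriver with a red handle, 190 mm long; leave alone. Origin: centre of its underside.
- file: Loose file with a wooden handle, 270 mm long; leave alone. Origin: on its underside, near the middle.
- hex_key: Loose bright hex key, 90 mm long, lying on the grinder's base plate; leave alone. Origin: middle of its long leg, underside.
- marker_pot: Loose yellow pot of markers, 72 mm across, 130 mm high; leave alone. Origin: centre of its underside.
- oil_can: Loose white bottle with a red cap, 56 mm across, 130 mm high; leave alone. Origin: centre of its underside.
- caliper: Loose digital calliper, 220 mm long; leave alone. Origin: centre of its underside.

How it is judged:
By the outcome, as a careful person would: the job done as asked, in the order asked, and still so for the second after the job is handed in, with the robot touching nothing.
It also fails if it takes over 35 s, if anything falls off the work surface, if the arm or the gripper's body presses on something with over 40 N, if the wrist force passes 120 N, or if a joint passes its speed limit or range.

## Working session

There is one attempt and no reset: what is moved stays moved. The work goes in short steps, each a Python script; the robot and the scene stay as the last script left them, time stands still between calls to the robot, and variables do not carry over. Pictures are saved under pics/ and viewed, at most 10 in all, crops included, and the job is handed in when it is done.

```bash
mkdir -p pics; cat > h.py <<'E'
import numpy as np, cv2
from workcell import bot
def ray(c,u,v):
    d=np.array([(u-c['cx'])/c['fx'],(v-c['cy'])/c['fy'],1.]);R=np.array(c['R']);t=np.array(c['t'])
    return -R.T@t, R.T@d
def onplane(c,u,v,z):
    o,d=ray(c,u,v); return o+d*(z-o[2])/d[2]
def proj(c,X):
    p=np.array(c['R'])@np.array(X)+np.array(c['t']); return np.array([c['fx']*p[0]/p[2]+c['cx'],c['fy']*p[1]/p[2]+c['cy']])
E
python3 - <<'E'
from h import *
import pickle
d={n:bot.read_camera(n) for n in("scene","top","wrist")}
pickle.dump(d,open('c0.pkl','wb'))
for n in d:
    cv2.imwrite(f'pics/{n}0.png',d[n]['pixels']); c=d[n]; print(n,c['fx'],ray(c,320,240))
print(bot.current_clock(),bot.current_tool_rot(),bot.current_contact_force())
E
```

```text
scene 445.0707468450585 (array([ 0.97237585, -0.52725601,  0.72253812]), array([-0.44084365,  0.62587514, -0.64382373]))
top 537.9032074754869 (array([0.35793016, 0.11398581, 1.15254786]), array([ 0.13942983,  0.02123161, -0.99001161]))
wrist 335.1300437113819 (array([ 0.23786597, -0.52790557,  0.38459177]), array([-0.23643166, -0.07761185, -0.9685557 ]))
0.15 [-3.10474080e+00 -4.70433981e-01 -1.36047101e-04] [ 0.31753409 -0.35154327 -0.47368359]
```

View pics/top0.png

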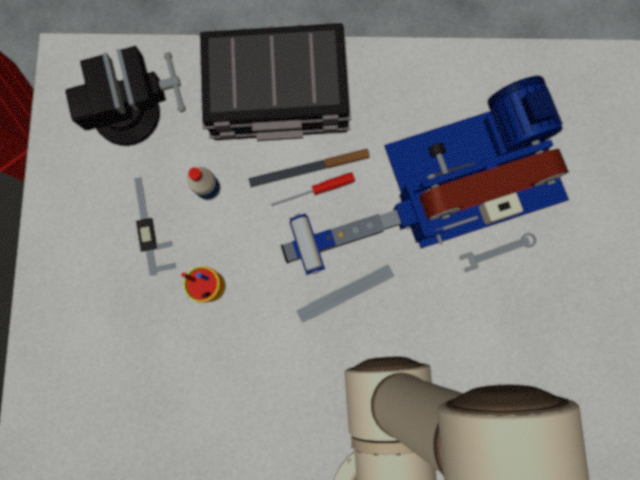

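View pics/scene0.png

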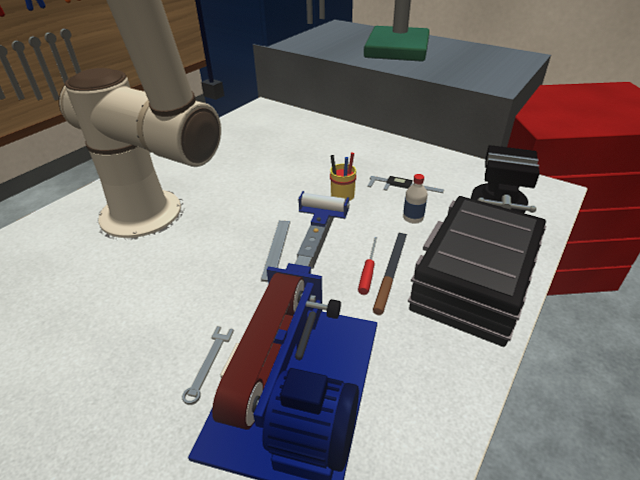

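The top view shows the brass button near (340,235), the tube axis running to lower left, and further holes near (359,230) and (375,225). In the scene view the button is near (316,229). Next I'll measure these points.

```bash
python3 - <<'E'
from h import *
import pickle
d=pickle.load(open('c0.pkl','rb'))
tiles=[]
for n,(u,v) in (("top",(345,235)),("scene",(316,235))):
    c=d[n];im=c['pixels'];hsv=cv2.cvtColor(im,cv2.COLOR_BGR2HSV)
    m=cv2.inRange(hsv,(10,90,80),(32,255,255));k=np.zeros_like(m);k[v-25:v+25,u-25:u+25]=1;m=m*k
    w=(np.where(k,hsv[...,1].astype(float)*(m>0),0)); ys,xs=np.nonzero(m)
    uv=np.array([np.average(xs,weights=w[ys,xs]),np.average(ys,weights=w[ys,xs])]);print(n,uv,len(xs),onplane(c,*uv,.105));d[n]['b']=uv
    tiles.append(cv2.resize(im[v-42:v+42,u-56:u+56],(672,504),interpolation=cv2.INTER_CUBIC)[:, :])
o1,r1=ray(d['top'],*d['top']['b']);o2,r2=ray(d['scene'],*d['scene']['b'])
s=np.linalg.lstsq(np.c_[r1,-r2],o2-o1,rcond=None)[0];print('tri',o1+s[0]*r1,o2+s[1]*r2)
c=d['top']
cv2.imwrite('pics/z.png',np.vstack([cv2.resize(t,(392,294)) for t in tiles]))
# dark holes in the top view along the tube
g=cv2.cvtColor(c['pixels'],cv2.COLOR_BGR2GRAY)
print(g[218:240,335:390:1].tolist() if 0 else '')
# tube edges in top view: grey-ish (low sat, mid value) mask in ROI
hsv=cv2.cvtColor(c['pixels'],cv2.COLOR_BGR2HSV)
m=((hsv[...,2]<150)&(hsv[...,1]<90)).astype(np.uint8)*255;k=np.zeros_like(m);k[205:255,331:386]=1;m*=k
ct=max(cv2.findContours(m,0,2)[0],key=cv2.contourArea);print(cv2.minAreaRect(ct))
for uv in cv2.boxPoints(cv2.minAreaRect(ct)):print(uv,onplane(c,*uv,.102))
E
```

```text
top [340.42983565 234.26896334] 24 [0.51764648 0.09648073 0.105     ]
scene [315.48665762 229.81139756] 16 [0.52136463 0.09655418 0.105     ]
tri [0.51795465 0.09644695 0.10297875] [0.52010536 0.09829593 0.10327576]

((357.64996337890625, 229.95001220703125), (20.554805755615234, 62.613101959228516), 71.56504821777344)
[324.69995 230.10002] [0.52583703 0.12766031 0.102     ]
[384.09998 210.3    ] [0.56790142 0.01062088 0.102     ]
[390.59998 229.8    ] [ 0.52895226 -0.00239044  0.102     ]
[331.19995 249.60002] [0.48725231 0.11406168 0.102     ]
```

View pics/z.png

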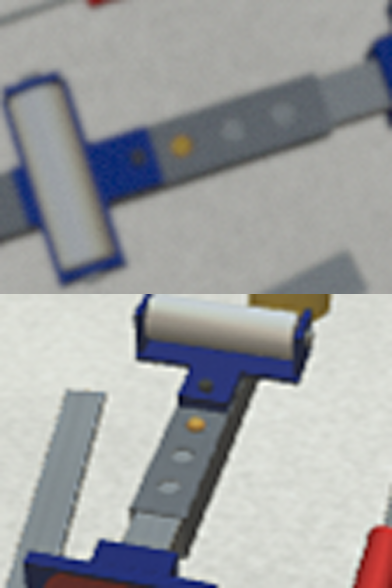

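The crop shows the button, with two lighter discs (the next holes) in line toward the machine and the blue push face just outboard of the button. I'll move the wrist camera overhead for a precise fix, with the fingers shut.

```bash
python3 - <<'E'
from h import *
import pickle
d=pickle.load(open('c0.pkl','rb'));c=d['top']
a=onplane(c,370.1,225,.102);b=onplane(c,340.7,234.7,.104);print(a,b,np.linalg.norm((b-a)[:2]))
out=(b-a)[:2]/np.linalg.norm((b-a)[:2]);ang=np.arctan2(out[1],out[0]);print(ang,out)
th=ang/2;rv=np.pi*np.array([np.cos(th),np.sin(th),0])
B=np.array([.5185,.0970]);p=np.r_[B-out*.05,.20]
q=bot.inverse_kinematics(p,rv);print(q)
bot.set_gripper(0.0,20);bot.goto(p,rv)
c=bot.read_camera('wrist');pickle.dump(c,open('w1.pkl','wb'));cv2.imwrite('pics/w1.png',c['pixels'])
print(proj(c,np.r_[B,.106]),bot.current_clock(),bot.current_contact_force(),bot.current_opening(),bot.current_ee_pos())
E
```

```text
[0.53778482 0.03810007 0.102     ] [0.51695029 0.09591754 0.104     ] 0.061456788071638006
1.9166618311919152 [-0.33901106  0.94078239]
[-1.31808001e-01  7.34878206e-02  1.71878035e+00 -4.44089210e-16
  1.34932448e+00 -4.77673505e-01]
[316.97204114 178.44920195] 4.0417 [-0.96602157 -1.11653243 -0.04269396] 0.006187006866542579 [0.53558757 0.04920284 0.20002297]
```

View pics/w1.png

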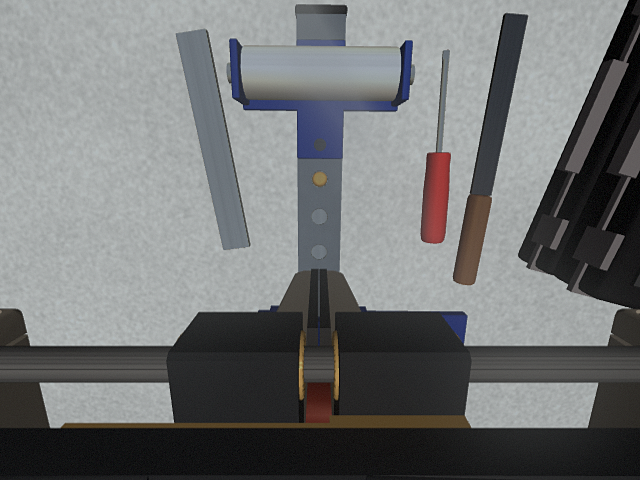

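The wrist view shows the button at (320,179), the holes at (319,216) and (319,252), the push face bottom edge at about row 158, and tube edges at columns 298 to 342. I'll refine from these and do a gentle press, with force feedback and no shove.

```bash
cat > meas.py <<'E'
from h import *
import pickle
c=pickle.load(open('w1.pkl','rb'));im=c['pixels'];hsv=cv2.cvtColor(im,cv2.COLOR_BGR2HSV)
m=cv2.inRange(hsv,(10,90,80),(32,255,255));k=np.zeros_like(m);k[165:195,300:340]=1
mo=cv2.moments(m*k,True);b=np.array([mo['m10'],mo['m01']])/mo['m00']
g=cv2.GaussianBlur(im,(3,3),0).astype(float).mean(2)
L=[];
for r in list(range(166,262,4)):
    e=np.abs(np.diff(g[r])); l=285+np.argmax(e[285:308]);rr=332+np.argmax(e[332:355]); L.append((r,l+.5,rr+.5))
L=np.array(L)
pl=np.polyfit(L[:,0],L[:,1],1);pr=np.polyfit(L[:,0],L[:,2],1)
mid=[onplane(c,(np.polyval(pl,r)+np.polyval(pr,r))/2,r,.102) for r in(170,260)]
w=[onplane(c,np.polyval(x,210),210,.102) for x in(pl,pr)]
u=(mid[0]-mid[1])[:2];u/=np.linalg.norm(u)
blue=(cv2.inRange(hsv,(105,120,30),(130,255,255))>0)[140:175,305:335].mean(1)
row=140+np.argmax(blue<.5)
B=onplane(c,*b,.1055);H=onplane(c,319,216,.102);F=onplane(c,320,row,.102)
if __name__=='__main__':
    print('b',b,B,'dir',u,np.arctan2(u[1],u[0]),'width',np.linalg.norm(w[0]-w[1]))
    s=lambda P:(P-B)[:2]@u; t=lambda P:(P-B)[:2]@[-u[1],u[0]]
    print('hole s,t',s(H),t(H),'face',row,s(F),'mid t',[t(x) for x in mid])
E
python3 meas.py
```

```text
b [319.32716049 178.63580247] [0.52028988 0.09745319 0.1055    ] dir [-0.33285017  0.94297973] 1.9101208135663208 width 0.03516017845659937
hole s,t -0.030244553187006463 4.26042797073041e-05 face 140 0.029070809418798433 mid t [np.float64(0.0001323439888395398), np.float64(0.00013234398883954154)]
```

```bash
cat > g.py <<'E'
from h import *
U=np.array([-0.33285,0.94298]);B=np.array([.52029,.09745]);ANG=1.9101
RV=np.pi*np.array([np.cos(ANG/2),np.sin(ANG/2),0])
P=lambda s,z:np.r_[B+U*s,z]
def F(f0=np.zeros(3),n=4):
    f=np.mean([bot.current_contact_force() for _ in range(n)],0)-f0
    return np.array([f[:2]@U,f[2]])   # along tube (outward +), up
def pos():
    p=np.array(bot.current_ee_pos());return (p[:2]-B)@U,p[2]
E
python3 - <<'E'
from g import *
bot.line_to(P(.0035,.2),RV,.15)
bot.line_to(P(.0035,.112),RV,.12);bot.hold(.15)
f0=np.mean([bot.current_contact_force() for _ in range(6)],0);np.save('f0.npy',f0);print(f0,bot.current_clock())
z=.112
while z>.0995:
    z-=.0005;bot.line_to(P(.0035,z),RV,.02);f=F(f0);print(round(z,4),f.round(2),round(pos()[1],5))
    if f[1]>7:break
print(bot.current_clock())
E
```

```text
[ 0.07321586  0.3354916  -0.42222217] 5.5833
0.1115 [0.06 0.53] 0.11172
0.111 [-0.63  0.76] 0.11094
0.1105 [0.11 1.13] 0.11043
0.11 [-0.72  0.39] 0.10994
0.1095 [-0.86 -0.01] 0.10949
0.109 [0.28 0.6 ] 0.10894
0.1085 [ 0.2  -0.15] 0.10846
0.108 [-0.6   0.37] 0.10794
0.1075 [-0.34  0.13] 0.10747
0.107 [-0.47  2.6 ] 0.10713
0.1065 [0.15 3.38] 0.10675
0.106 [-0.01  2.49] 0.10612
0.1055 [-0.17  4.93] 0.10557
0.105 [-0.16  3.95] 0.10504
0.1045 [0.19 3.11] 0.10455
0.104 [-0.48  3.87] 0.10408
0.1035 [0.54 4.23] 0.10354
0.103 [-0.84  5.39] 0.10304
0.1025 [-0.32  5.44] 0.10253
0.102 [-0.33  7.16] 0.10233
10.5833
```

```bash
python3 - <<'E'
from g import *
f0=np.load('f0.npy');s=.0035;z=.102;pk=0
while s<.024:
    s+=.001;bot.line_to(P(s,z),RV,.03);f=F(f0);p=pos();print(round(s,4),f.round(1),round(p[0],5),round(p[1],5),z)
    pk=max(pk,-f[0])
    if f[1]>10: z+=.0003
    if f[1]<4.5: z-=.0003
    if -f[0]>24 or (pk>9 and -f[0]<6.5):break
c=bot.read_camera('scene');cv2.imwrite('pics/s1.png',cv2.resize(c['pixels'][175:295,236:396],(800,600),interpolation=2))
print(bot.current_clock())
E
```

```text
0.0045 [-1.   6.6] 0.00425 0.10237 0.102
0.0055 [-0.6  6.6] 0.00524 0.10233 0.102
0.0065 [-1.8  6.5] 0.00573 0.10235 0.102
0.0075 [-3.8  5.5] 0.00659 0.10236 0.102
0.0085 [-5.5  5.3] 0.00749 0.10235 0.102
0.0095 [-6.9  4.9] 0.00825 0.10238 0.102
0.0105 [-6.6  5.6] 0.00917 0.10236 0.102
0.0115 [-6.3  4.8] 0.01009 0.10239 0.102
0.0125 [-8.  4.] 0.01078 0.10237 0.102
0.0135 [-9.4  6.7] 0.01153 0.10235 0.1017
0.0145 [-8.7  6.3] 0.01237 0.10237 0.1017
0.0155 [-6.5  6.8] 0.01422 0.10235 0.1017
0.0165 [-5.8  6.6] 0.0155 0.10231 0.1017
13.8833
```

View pics/s1.png

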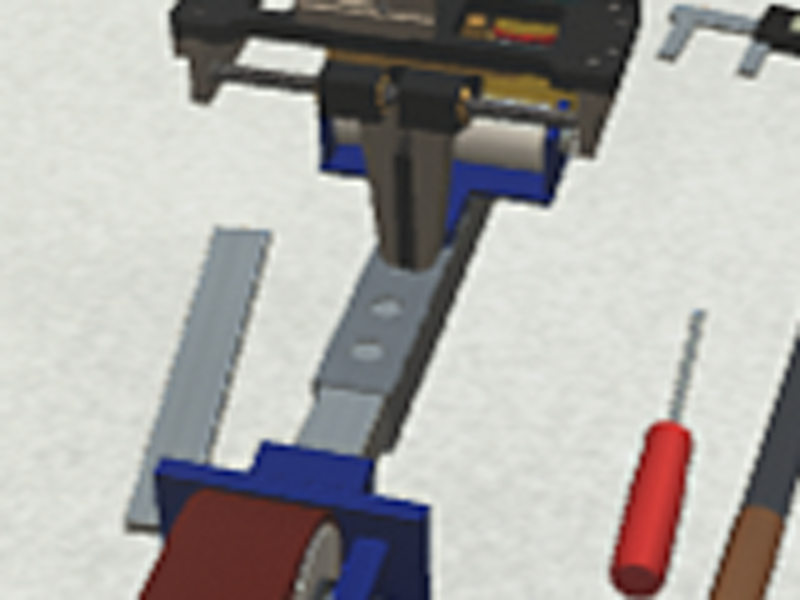

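Force peaked at about 9.4 N and then dropped, so the hole edge is now riding over the dome; the image confirms nothing else has been disturbed. I'll push a little further, ease off the tube top and continue to the click.

```bash
python3 - <<'E'
from g import *
f0=np.load('f0.npy');s=.0165;z=.1017;last=0
while s<.048:
    s+=.001 if s<.034 else .0005
    if s>.020: z=.1045
    bot.line_to(P(s,z),RV,.03);f=F(f0,6);p=pos();print(round(s,4),f.round(1),round(p[0],5),round(p[1],5))
    if -f[0]>16 or (s>.03 and -f[0]>9.5 and p[0]-last<.0003):break
    last=p[0]
print(bot.current_clock())
c=bot.read_camera('scene');cv2.imwrite('pics/s2.png',cv2.resize(c['pixels'][175:295,236:396],(800,600),interpolation=2))
E
```

```text
0.0175 [-5.9  8.1] 0.0166 0.10234
0.0185 [-3.8  7.1] 0.01765 0.10233
0.0195 [-5.4  7.4] 0.01858 0.10232
0.0205 [-5.8  0.9] 0.02002 0.10397
0.0215 [-5.3  1.4] 0.02105 0.10404
0.0225 [-5.1  2. ] 0.02215 0.104
0.0235 [-6.   0.9] 0.0232 0.10403
0.0245 [-5.1  0.3] 0.02428 0.10403
0.0255 [-4.7  0.1] 0.02532 0.10403
0.0265 [-4.7  0. ] 0.02639 0.10406
0.0275 [-5.6 -0.9] 0.02746 0.10406
0.0285 [-4.9 -1.1] 0.02852 0.10405
0.0295 [-3.8 -2.4] 0.02961 0.10406
0.0305 [-4.4 -3.2] 0.03073 0.1041
0.0315 [-3.  -1.5] 0.03189 0.10426
0.0325 [-1.3 -0.6] 0.03303 0.1044
0.0335 [-0.8 -0.1] 0.03399 0.10455
0.0345 [0.2 0.1] 0.03498 0.1047
0.035 [0.2 0.3] 0.03518 0.10459
0.0355 [-0.8  0.4] 0.03562 0.10449
0.036 [-0.8 -0. ] 0.03608 0.10447
0.0365 [-1.4  0.5] 0.03638 0.1045
0.037 [-2.2 -0.7] 0.03665 0.1045
0.0375 [-3.9 -0.6] 0.03715 0.1045
0.038 [-4.  -0.6] 0.03795 0.10448
0.0385 [-5.4 -0.3] 0.03829 0.10449
0.039 [-5.7 -0.3] 0.03843 0.10451
0.0395 [-8.  -1.3] 0.03859 0.10452
0.04 [-8.2 -1.1] 0.0387 0.10455
0.0405 [-10.7  -1.4] 0.03886 0.10457
21.3833
```

View pics/s2.png

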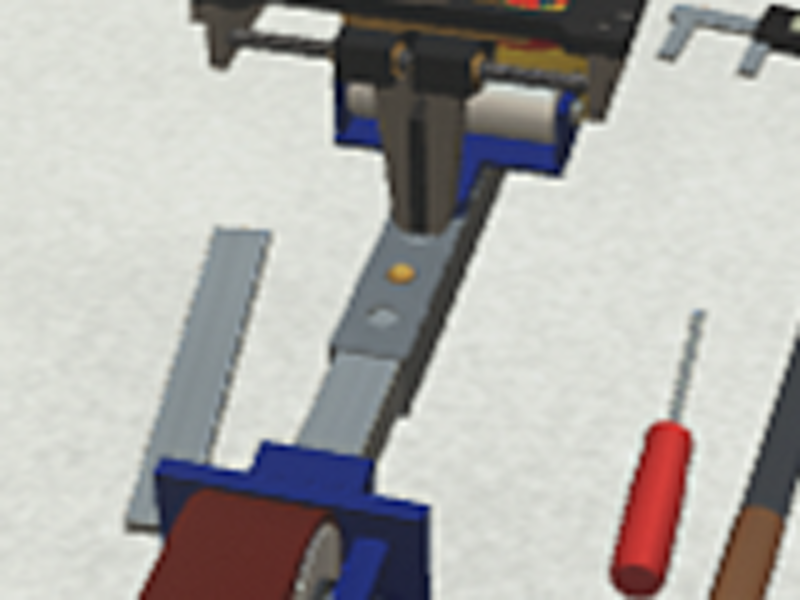

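The brass button is up in the second hole at (400,272), with one empty hole inboard of it, so it has clicked. I'll back off and lift clear for a check.

```bash
python3 - <<'E'
from g import *
f0=np.load('f0.npy')
bot.line_to(P(.0355,.1055),RV,.03);print(F(f0))
bot.line_to(P(.0355,.16),RV,.1);bot.line_to(P(-.04,.2),RV,.15)
c=bot.read_camera('wrist');e=bot.read_camera('scene')
a=cv2.resize(c['pixels'][100:290,230:410],(540,570));b=cv2.resize(e['pixels'][195:265,285:345],(254,296),interpolation=2)
o=np.zeros((570,794,3),np.uint8);o[:,:540]=a;o[:296,540:]=b;cv2.imwrite('pics/f.png',o)
hsv=cv2.cvtColor(c['pixels'],cv2.COLOR_BGR2HSV);m=cv2.inRange(hsv,(10,90,80),(32,255,255));m[:110]=0;m[260:]=0;m[:,:300]=0;m[:,340:]=0
mo=cv2.moments(m,True);X=onplane(c,mo['m10']/mo['m00'],mo['m01']/mo['m00'],.1055);print('button s',(X[:2]-B)@U,mo['m00'],F(f0),bot.current_clock())
E
```

```text
[0.12570002 0.21493292]
button s 0.00178304037685345 158.0 [-0.34354546 -0.92913686] 23.2583
```

View pics/f.png

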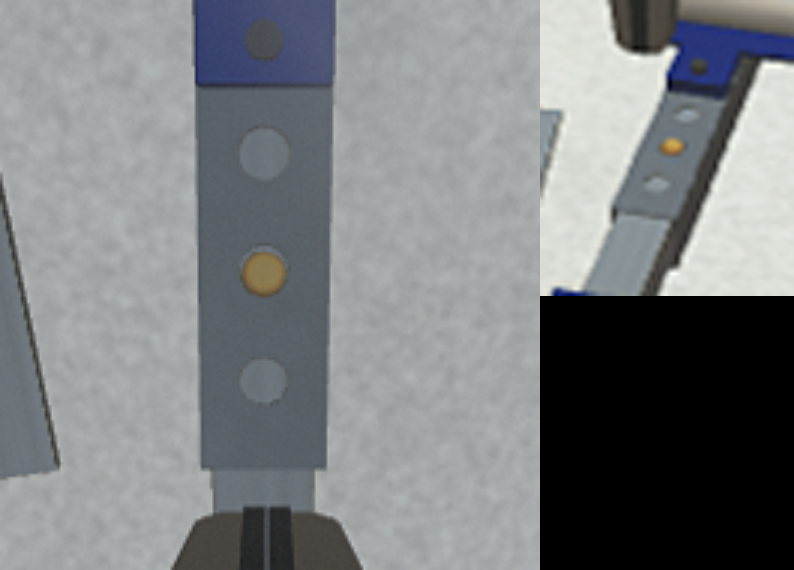

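The button stands up in the middle hole at (264,273), with an empty hole on either side. Its visible area is about the same as at the start (158 px against about 162), so it is fully popped.

```bash
python3 -c "
from workcell import bot
print(bot.job_done())"
```

```text
the job is handed in; nothing more can be done
None
```

The outer tube is extended by one hole, with the button popped up in the next hole; pressing stayed near 8 N and pushing near 11 N, I saw nothing else moved, and I handed the job in at about 23 s.

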